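Lay up the ear-and-nose instrument tray

TASK

Lay up the steel tray for the next ear and nose examination: put the black otoscope handle in the narrow long trough, the steel nasal speculum in the wide long trough, the amber vial with the aluminium cap upright in the round well, and the steel ear speculum on its wide collar in the square well, each resting flat on the floor of its own well. Leave the tuning fork and the dropper bottle where they are; they do not belong on the tray.

Things in the scene. Friction and masses are not known exactly. Their poses are not given: they have to be found in the camera images.
- otoscope_handle: Black otoscope battery handle with a steel collar and a dark steel bayonet at its +x end, lying flat: 140 long (x) x 26 wide (y) x 26 high (z) mm, rounded edges; the sides are flat and parallel around the middle. About 140 g. Origin: centre of its underside, x along its length, z up.
- nasal_speculum: Steel nasal speculum lying flat: two spread handle bars at -x, a solid joint block 30 (x) x 24 (y) x 12 (z) mm with a screw in its middle, two tapered blades close together at +x. Overall 132 long (x) x 45 wide (y, handle end) x 12 high mm, 70 g. Origin: centre of the joint block's underside, mid-length; x along its length, z up. Grip across the joint block.
- vial: Small straight amber glass vial with an aluminium cap, standing: body 24 mm diameter up to 33 mm height, cap 20 mm diameter on top, total height 50 mm. About 30 g. Origin: centre of its underside, z up.
- ear_speculum: Steel ear speculum standing on its wide end: a cylindrical collar 29 mm in diameter and 16 mm high, above it a cone narrowing to an 8 mm tip at 39 mm height. About 40 g. Origin: centre of its underside, z up. Grip it by the collar.
- tuning_fork: Look-alike, to be left alone: steel tuning fork lying flat, round stem 9 mm at -x, two parallel prongs at +x, 160 long (x) x 30 wide (y) x 9 high (z) mm. Origin: mid-length, centre of its underside, x along its length.
- dropper_bottle: Look-alike, to be left alone: amber glass dropper bottle, standing, 30 mm diameter, with a black collar and a rubber bulb instead of an aluminium cap; 64 mm high. Origin: centre of its underside.
- narrow_trough: White plastic well fixed on a flat steel tray (216 x 266 mm, 6 mm thick, edge 11 mm high; fixed, all wells share its yaw). Walls and floor 3 mm thick, rim 8 mm above the underside. Origin: centre of the underside, z up, x along the two troughs. This one is the narrow long trough for the otoscope handle: inside 160 (x) x 46 (y) mm, outside 166 x 52 mm.
- wide_trough: White plastic well fixed on a flat steel tray (216 x 266 mm, 6 mm thick, edge 11 mm high; fixed, all wells share its yaw). Walls and floor 3 mm thick, rim 8 mm above the underside. Origin: centre of the underside, z up, x along the two troughs. This one is the wide long trough for the nasal speculum: inside 150 (x) x 64 (y) mm, outside 156 x 70 mm.
- round_well: White plastic well fixed on a flat steel tray (216 x 266 mm, 6 mm thick, edge 11 mm high; fixed, all wells share its yaw). Walls and floor 3 mm thick, rim 8 mm above the underside. Origin: centre of the underside, z up, x along the two troughs. This one is the round well for the vial: inside diameter 44 mm, outside 50 mm.
- square_well: White plastic well fixed on a flat steel tray (216 x 266 mm, 6 mm thick, edge 11 mm high; fixed, all wells share its yaw). Walls and floor 3 mm thick, rim 8 mm above the underside. Origin: centre of the underside, z up, x along the two troughs. This one is the square well for the ear speculum: inside 50 x 50 mm, outside 56 x 56 mm.
Not all that is in view belongs to the job. Of the things that look like the otoscope_handle, take the one that is farthest to the robot's left at the start.

How it is judged:
By the outcome, as a careful person would: the job done as asked, in the order asked, and still so for the second after the job is handed in, with the robot touching nothing.
It also fails if it takes over 102 s, if anything falls off the work surface, if the arm or the gripper's body presses on something with over 40 N, if the wrist force passes 120 N, or if a joint passes its speed limit or range.

ROBOT

A 6-joint arm with a two-finger parallel gripper is mounted at the origin on the work surface. World frame = base frame: x ahead of the robot, y to its left, z up, the work surface at z = 0. Lengths are in m, angles in rad, forces in N, time in s.
With the tool pointing down it reaches from about 0.4 to 0.825 m from the base axis. Payload 7 kg.
Tool frame: the origin (TCP) lies at the very end of the fingers, on their centre line; the grasp point (between the pads) lies 19 mm behind it; z points along the fingers, y is the line along which they close (so a half turn about z gives the same grasp; the last joint's range is limited). The gripper opens to 88 mm and grips with 3 to 60 N. Pads are 19 mm wide; open, the fingers measure 130 mm over their backs; the gripper's body (78 mm by 193 mm) begins 47 mm behind the grasp point.
Start: joints at [-0.983, 0.359, 0.012, 0, -1.224, -0.288], TCP at [0.199, -0.645, 0.227] pointing down, gripper open.
Joint ranges: [-3.07, 3.07], [-1.43, 2.12], [-1.02, 1.25], [-3.03, 1.67], [-3.05, -0], [-3.03, 3.03]. Speed limits (rad/s): [2.39, 2.39, 3.01, 3.14, 3.14, 3.14].

INTERFACE

Orientations are given as a rotation vector (axis times angle).
In Python, from rig import arm gives the robot as it stands.
- The arm moves only by the tool tcp_steps, called after "Emit:" by a JSON object that holds its "fn" and its "kwargs", one argument or row to a line. Schema: {"type":"object","properties":{"segments":{"type":"array","items":{"type":"array","items":{"type":"array","items":{"type":"number"},"minItems":5,"maxItems":5},"minItems":1,"maxItems":12},"minItems":1,"maxItems":1},"squeeze":{"type":"number"},"only":{"type":"string"},"quiet":{"type":"boolean"},"lines":{"type":"string"}},"required":["segments"],"additionalProperties":false}. segments is a list that holds a single list of rows (three levels of brackets), with 1 to 12 rows, each of 5 numbers: the finger opening in m, then dx, dy, dz in m, then a turn about the tool's z in rad; each row shifts and turns the commanded pose from where the row before left it, along the tool's axes as they then stand; what a row does not reach is not made up. A row lasts 1/10 s, in which the tool goes at most 0.05 m and 0.15 rad, less where a joint would pass 70% of its speed; a pose out of reach is approached as far as the arm can. The fingers move at their own pace and stop on an object; squeeze is the grip in N (left out, the last holds). Time passes only in rows, so rows that do not move let the fingers close. The tool returns the time, the measured TCP pose, the force, the opening and the grip force at its end. only (a regular expression) keeps the lines of the reply that match it, lines (a string "A,B") keeps lines A to B, and quiet returns only ok. Input that does not fit is refused with a message, and nothing moves.
- arm.sense(): the state, without advancing time (a new reading comes with each control period).
- arm.get_image(name): name is "side" or "top"; returns the picture (400x640x3 uint8, red, green, blue); there is no depth.
- arm.camera_info(name): a dict with "mtx" (3x3 intrinsics, pixels), "world_from_camera" (4x4, takes a point from camera to world coordinates). Camera axes: x right, y down, z forward; pixel columns grow to the right and rows downward; lengths in m; the calibration is good to about 2 mm. A picture is of the moment at which its call begins. camera_info takes no time and is no camera call.
- arm.sign_off(): hands the job in; it is judged then, once.
Trained networks look in the newest picture that a camera, given by its name, has taken for a name from the list of things; names that differ only in an ending like _2 or _b are one class to them, and where a whole thing is asked for, a point or a joint stands for the part that bears it (a point fixed in the world has none). Each returns a list of dicts, best first, with "conf" (0 to 1); they miss things now and then, are a little off and sometimes report something else, mostly with a low value. They report only what shows in the picture. A call takes as long as a camera call. They do not tell look-alikes from the thing itself.
- arm.spot_in(camera, name): "location" ([x, y, z] in m, in world coordinates, good to about 4 mm: the middle of the surface that is visible of it).
- arm.cut_out(camera, name): "region" (400x640 bool, what is visible of it).
- arm.pinpoint(camera, name): "location" ([x, y, z] in m, in world coordinates, good to about 4 mm: a listed point, or the origin of a listed thing).
The state is a dict: "t": time; "qpos": joint angles; "joint_vel": joint speeds; "tau": joint torques, N m; "tool_pos": TCP position; "orientation": TCP orientation; "wrist_force": force on the tool from outside, world axes, zero at the start; "ft_torque": the same for the moment, N m; "finger_gap": finger opening in m; "gripper_force": force on a finger pad.
Only numpy, scipy, OpenCV 4.12 (cv2) and the standard library are available. Lean on these libraries where they do the work, as an engineer would, in place of code of your own. Each camera call takes 0.05 s, during which the arm holds its last target. There are 200 camera calls.

## Working session

There is one attempt and no reset: what is moved stays moved. The work goes in short steps, Python scripts to look and compute and a tool call to move; the robot and the scene stay as the last step left them, time stands still between calls to the robot, and variables do not carry over. Pictures are saved under pics/ and viewed, at most 17 in all, crops included, and the job is handed in when it is done.

```bash
mkdir -p pics; ls; python3 - <<'E'
from rig import arm
import cv2
for n in("top","side"):
    cv2.imwrite(f"pics/{n}0.png",arm.get_image(n)[:,:,::-1])
    c=arm.camera_info(n);print(n,c["mtx"].round(1).tolist(),c["world_from_camera"].round(3).tolist())
for o in "otoscope_handle nasal_speculum vial ear_speculum tuning_fork dropper_bottle narrow_trough wide_trough round_well square_well".split():
    for n in("top","side"):
        print(o,n,[(x["location"].round(3).tolist() if hasattr(x["location"],"round") else x["location"],round(x["conf"],2)) for x in arm.pinpoint(n,o)])
s=arm.sense();print(s["t"],s["tool_pos"],s["orientation"])
E
```

```text
pics
top [[417.4, 0.0, 325.5], [0.0, 417.4, 198.1], [0.0, 0.0, 1.0]] [[0.095, -0.975, 0.199, 0.412], [-0.995, -0.092, 0.025, -0.091], [-0.006, -0.2, -0.98, 1.123], [0.0, 0.0, 0.0, 1.0]]
side [[373.6, 0.0, 319.7], [0.0, 373.6, 198.5], [0.0, 0.0, 1.0]] [[-0.98, -0.086, 0.179, 0.461], [-0.198, 0.502, -0.842, 0.709], [-0.018, -0.861, -0.509, 0.52], [0.0, 0.0, 0.0, 1.0]]
otoscope_handle top [([0.7885, -0.3313, 0.0004], 0.85), ([0.6116, -0.2162, -0.0015], 0.74), ([0.4581, -0.4592, 0.0008], 0.55)]
otoscope_handle side [([0.6203, -0.2149, -0.0019], 0.8), ([0.4582, -0.4605, -0.003], 0.6), ([0.7843, -0.3323, 0.0003], 0.49)]
nasal_speculum top [([0.5589, 0.3016, 0.0061], 0.34)]
nasal_speculum side [([0.5931, -0.0965, 0.0047], 0.86)]
vial top [([0.4529, -0.3245, 0.0031], 0.49), ([0.5979, -0.3456, 0.0007], 0.49), ([0.4577, 0.3062, 0.0045], 0.45), ([0.4505, -0.0614, -0.0001], 0.37)]
vial side [([0.4478, -0.3307, -0.0001], 0.62), ([0.4513, -0.0607, 0.0012], 0.53)]
ear_speculum top [([0.4503, -0.1708, 0.0012], 0.54)]
ear_speculum side [([0.4494, -0.1677, -0.0009], 0.61)]
tuning_fork top [([0.6017, -0.3404, 0.0004], 0.79)]
tuning_fork side [([0.6005, -0.3447, -0.0013], 0.6)]
dropper_bottle top [([0.4495, -0.0613, -0.0024], 0.63)]
dropper_bottle side [([0.4527, -0.0573, 0.0003], 0.64), ([0.4497, -0.1707, -0.0015], 0.33)]
narrow_trough top [([0.4977, 0.1299, 0.0021], 0.64)]
narrow_trough side [([0.5024, 0.1267, 0.0088], 0.56)]
wide_trough top [([0.5054, 0.2254, 0.0056], 0.67), ([0.5961, -0.3441, 0.0016], 0.26)]
wide_trough side [([0.5099, 0.223, 0.0051], 0.84)]
round_well top [([0.5611, 0.3005, 0.0075], 0.62)]
round_well side [([0.5598, 0.3055, 0.0028], 0.71)]
square_well top [([0.4584, 0.3046, 0.006], 0.81)]
square_well side [([0.4581, 0.3041, 0.0048], 0.62)]
1.1 [ 0.19933007 -0.64488507  0.22655327] [-4.69167447e-01  3.10634789e+00 -8.63406480e-06]
```

View pics/top0.png

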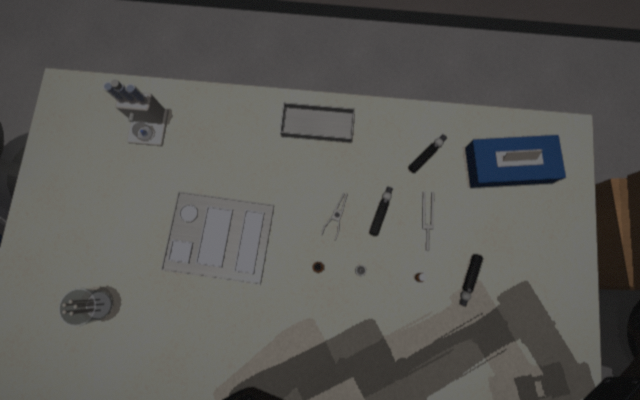

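View pics/side0.png

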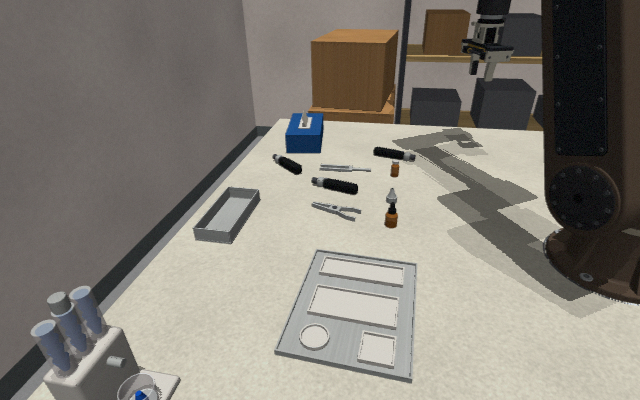

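The top picture shows three black handles, at (381,211), (428,154) and (472,280). +y is to the left, so the one to take is at (381,211). The nasal speculum is at (337,216), the vial with the light cap at (420,277), the ear speculum at (361,270) and the dropper at (318,267). The tray is around (218,238).

```bash
cat > h.py <<'E'
from rig import arm
import numpy as np, cv2
def plane(cam,uv,z):
    c=arm.camera_info(cam);T=np.array(c["world_from_camera"])
    d=np.c_[np.asarray(uv,float),np.ones(len(uv))]@np.linalg.inv(c["mtx"]).T@T[:3,:3].T
    return (T[:3,3]+d*((z-T[2,3])/d[:,2])[:,None])[:,:2]
def shape(cam,o,z):
    for r in arm.cut_out(cam,o):
        v,u=np.nonzero(r["region"])
        if len(u)<15: continue
        p=plane(cam,np.c_[u,v],z)
        (cx,cy),(w,h),a=cv2.minAreaRect((p*1000).astype(np.float32))
        if w<h: w,h,a=h,w,a+90
        e=np.linalg.eigh(np.cov(p.T))[1][:,1]
        print(o,cam,"conf %.2f mean"%r["conf"],p.mean(0).round(4),"rect",[round(x,1) for x in(cx,cy,w,h,(a+90)%180-90)],"pca",round(np.degrees(np.arctan(e[1]/e[0])),1),"px",int(u.mean()),int(v.mean()))
E
python3 - <<'E'
from h import *
import os
for n in("top","side"):
    img=arm.get_image(n)
    for o,z in dict(otoscope_handle=.016,nasal_speculum=.009,vial=.04,ear_speculum=.015,narrow_trough=.013,wide_trough=.013,round_well=.013,square_well=.013).items(): shape(n,o,z)
    b=(slice(170,300),slice(300,440)) if n=="top" else (slice(160,240),slice(290,420))
    cv2.imwrite(f"pics/{n}1.png",cv2.resize(img[b][:,:,::-1],None,fx=4,fy=4,interpolation=2))
E
```

```text
otoscope_handle top conf 0.89 mean [ 0.7861 -0.3299] rect [789.4, -331.9, 143.2, 25.4, -39.9] pca -39.9 px 426 154
otoscope_handle top conf 0.76 mean [ 0.6101 -0.2143] rect [614.6, -216.3, 141.3, 27.6, -16.5] pca -15.4 px 380 212
otoscope_handle top conf 0.64 mean [ 0.4601 -0.4599] rect [456.5, -459.1, 138.1, 32.1, -16.6] pca -15.8 px 470 278
vial top conf 0.59 mean [ 0.4495 -0.3231] rect [450.2, -324.4, 28.2, 20.0, -84.6] pca -83.3 px 419 277
ear_speculum top conf 0.39 mean [ 0.4541 -0.1726] rect [454.2, -172.9, 28.9, 25.8, -84.6] pca -70.5 px 360 270
narrow_trough top conf 0.82 mean [0.5013 0.1286] rect [501.8, 128.5, 166.2, 53.7, -2.5] pca -2.7 px 248 241
wide_trough top conf 0.83 mean [0.5042 0.2237] rect [505.0, 223.2, 155.6, 71.9, -3.2] pca -3.3 px 213 236
round_well top conf 0.49 mean [0.5616 0.3034] rect [561.5, 303.7, 46.6, 45.8, -37.4] pca 51.0 px 187 212
square_well top conf 0.96 mean [0.4567 0.3071] rect [456.6, 307.3, 57.3, 53.5, 87.4] pca 86.6 px 179 251
otoscope_handle side conf 0.80 mean [ 0.4588 -0.4519] rect [457.8, -451.4, 147.7, 68.3, -18.1] pca -20.4 px 392 153
o
[... 729 characters left out ...]
.2, 136.0, 166.4, 62.8, -3.8] pca -3.3 px 362 271
narrow_trough side conf 0.96 mean [0.5003 0.1343] rect [502.5, 132.7, 167.1, 65.6, -3.3] pca -3.4 px 362 270
narrow_trough side conf 0.58 mean [ 0.6103 -0.3237] rect [600.9, -323.0, 156.2, 49.9, 1.9] pca 1.2 px 341 167
wide_trough side conf 0.59 mean [0.5036 0.2291] rect [505.7, 227.4, 157.6, 81.6, -2.7] pca -3.4 px 354 306
round_well side conf 0.89 mean [0.5616 0.3069] rect [562.2, 306.1, 51.9, 47.8, -79.5] pca -71.8 px 313 336
square_well side conf 0.56 mean [0.4582 0.3128] rect [458.6, 311.1, 64.1, 56.9, 87.1] pca 81.2 px 376 349
square_well side conf 0.45 mean [ 0.4498 -0.3528] rect [450.2, -355.6, 122.6, 21.8, -88.8] pca -89.2 px 394 167
```

View pics/top1.png

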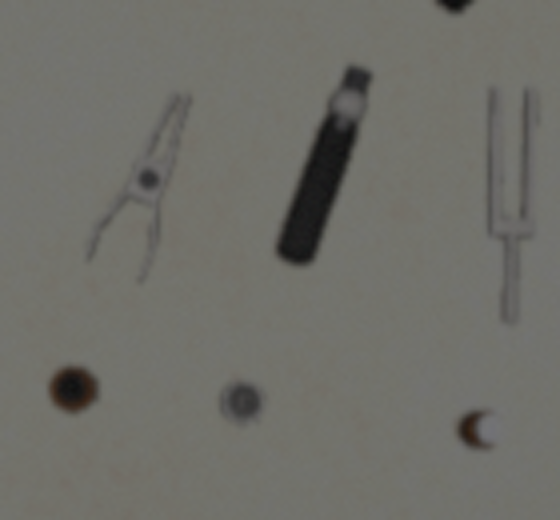

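The crop shows the speculum's screw at full-image pixel (337,215), its blade tip at (346,194), and its handle ends at (322,235) and (335,240). The vial's cap is at (422,277) and the ear speculum is at (360.5,270).

```bash
cat >> h.py <<'E'
from scipy.spatial.transform import Rotation as Ro
def go(x,y,z,yaw):
    """deltas in present tool axes to TCP x,y,z, and turn so tool y lies at yaw deg (mod 180)"""
    s=arm.sense();R=Ro.from_rotvec(s["orientation"]).as_matrix()
    now=np.degrees(np.arctan2(R[1,1],R[0,1]));dy=(yaw-now+90)%180-90
    d=np.array([x,y,z])-s["tool_pos"];c,sn=np.cos(np.radians(dy)),np.sin(np.radians(dy))
    R2=np.array([[c,-sn,0],[sn,c,0],[0,0,1]])@R
    print("t",round(s["t"],2),"tcp",np.round(s["tool_pos"],4),"yaw %.1f"%now,"j6 %.2f"%s["qpos"][5],"gap %.4f F %.1f"%(s["finger_gap"],s["gripper_force"]),"| turn %.3f"%-np.radians(dy),"| before turn",(R.T@d).round(4),"| after turn",(R2.T@d).round(4))
E
python3 - <<'E'
from h import *
p=plane("top",[(337,215),(345.75,194.2),(322.5,235.2),(335.5,240.2)],.009);print(p.round(4))
print("axis",[np.degrees(np.arctan2(*(p[1]-q)[::-1])) for q in(p[0],(p[2]+p[3])/2)])
print("cap",plane("top",[(422,277)],.05),"ear",plane("top",[(360.5,270.3)],.016),plane("top",[(360.5,270.3)],.039))
go(.614,-.216,.10,73.5)
E
```

```text
[[ 0.5945 -0.0987]
 [ 0.654  -0.1174]
 [ 0.5363 -0.065 ]
 [ 0.5263 -0.1008]]
axis [np.float64(-17.392717478794612), np.float64(-15.686640268429382)]
cap [[ 0.45016283 -0.32616744]] ear [[ 0.45336481 -0.17292586]] [[ 0.45249837 -0.17122986]]
t 2.0 tcp [ 0.1993 -0.6449  0.2265] yaw 107.2 j6 -0.29 gap 0.0876 F 0.0 | turn 0.588 | before turn [-0.5228  0.2873  0.1266] | after turn [-0.2758  0.529   0.1266]
```

Emit:
{"fn": "tcp_steps", "kwargs": {
  "segments": [
    [[0.07,0,0,0,0.147],[0.07,0,0,0,0.147],[0.07,0,0,0,0.147],[0.07,0,0,0,0.147]]
  ],
  "squeeze": 25
}}

```text
t: 2.4
tool_pos: [0.1994, -0.6449, 0.2266]
orientation: [0.46, 3.108, -0.0]
wrist_force: [-0.1, 0.5, 0.3]
finger_gap: 0.0705
gripper_force: 0.0
```

Emit:
{"fn": "tcp_steps", "kwargs": {
  "segments": [
    [[0.07,-0.023,0.044,0.0,0],[0.07,-0.023,0.044,0.0,0],[0.07,-0.023,0.044,0.0,0],[0.07,-0.023,0.044,0.0,0],[0.07,-0.023,0.044,0.0,0],[0.07,-0.023,0.044,0.0,0],[0.07,-0.023,0.044,0.02,0],[0.07,-0.023,0.044,0.02,0],[0.07,-0.023,0.044,0.02,0],[0.07,-0.023,0.044,0.02,0],[0.07,-0.023,0.044,0.02,0],[0.07,-0.023,0.045,0.02,0]]
  ]
}}

```text
t: 3.6
tool_pos: [0.6014, -0.2293, 0.1143]
orientation: [0.451, 3.109, -0.0]
wrist_force: [0.3, -0.8, 0.8]
finger_gap: 0.0702
gripper_force: 0.0
```

Emit:
{"fn": "tcp_steps", "kwargs": {
  "segments": [
    [[0.07,0,0,0,0],[0.07,0,0,0,0]]
  ]
}}

```text
t: 3.8
tool_pos: [0.6004, -0.2298, 0.1138]
orientation: [-0.448, -3.108, 0.0]
wrist_force: [-0.2, -0.3, -1.0]
finger_gap: 0.0696
gripper_force: 0.0
```

```bash
python3 -c "from h import *;go(.614,-.216,.009,73.5)"
```

```text
t 3.8 tcp [ 0.6004 -0.2298  0.1138] yaw 73.6 j6 -1.79 gap 0.0696 F 0.0 | turn 0.002 | before turn [-0.0093  0.0171  0.1048] | after turn [-0.0093  0.0171  0.1048]
```

Emit:
{"fn": "tcp_steps", "kwargs": {
  "segments": [
    [[0.07,-0.0093,0.0171,0.02,0],[0.07,0,0,0.03,0],[0.07,0,0,0.02,0],[0.07,0,0,0.015,0],[0.07,0,0,0.01,0],[0.07,0,0,0.01,0],[0.07,0,0,0,0]]
  ]
}}

```text
t: 4.5
tool_pos: [0.6133, -0.2174, 0.0089]
orientation: [-0.452, -3.108, -0.0]
wrist_force: [0.3, 0.1, -0.5]
finger_gap: 0.0699
gripper_force: 0.0
```

```bash
python3 -c "from h import *;go(.614,-.216,.009,73.5);cv2.imwrite('pics/side2.png',cv2.resize(arm.get_image('side')[120:250,260:440,::-1],None,fx=4,fy=4,interpolation=2))"
```

```text
t 4.5 tcp [ 0.6133 -0.2174  0.0089] yaw 73.4 j6 -1.82 gap 0.0699 F 0.0 | turn -0.001 | before turn [-0.0003  0.0015 -0.0001] | after turn [-0.0003  0.0015 -0.0001]
```

View pics/side2.png

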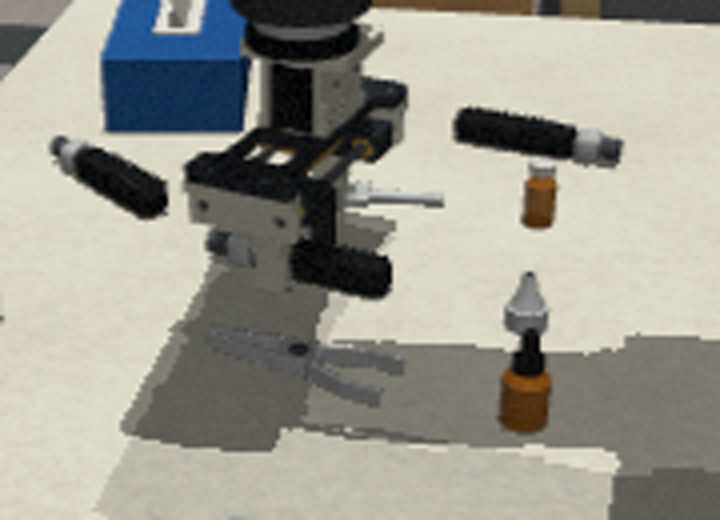

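The crop shows the fingers straddling the middle handle at about (335,184) in the full image, with the speculum clear in front of them. I'll close and lift.

Emit:
{"fn": "tcp_steps", "kwargs": {
  "segments": [
    [[0.0,0,0,0,0],[0.0,0,0,0,0],[0.0,0,0,0,0],[0.0,0,0,0,0],[0.0,0,0,0,0],[0.0,0,0,0,0],[0,0,0,-0.01,0],[0,0,0,-0.02,0],[0,0,0,-0.03,0],[0,0,0,-0.03,0],[0,0,0,-0.03,0],[0,0,0,0,0]]
  ],
  "squeeze": 30
}}

```text
t: 5.75
tool_pos: [0.6165, -0.2177, 0.1354]
orientation: [0.449, 3.101, -0.001]
wrist_force: [0.7, 0.3, -0.9]
finger_gap: 0.0258
gripper_force: 30.0
```

```bash
python3 -c "from h import *;go(.501,.1285,.129,87)"
```

```text
t 5.75 tcp [ 0.6165 -0.2177  0.1354] yaw 73.5 j6 -1.82 gap 0.0258 F 30.0 | turn -0.235 | before turn [0.2089 0.2992 0.005 ] | after turn [0.1335 0.3396 0.0056]
```

Emit:
{"fn": "tcp_steps", "kwargs": {
  "segments": [
    [[0,0,0,0,-0.12],[0,0,0,0,-0.115],[0,0,0,0,0],[0,0,0,0,0]]
  ]
}}

```text
t: 6.15
tool_pos: [0.6136, -0.217, 0.1295]
orientation: [-0.089, -3.14, -0.0]
wrist_force: [0.1, 0.2, -1.7]
finger_gap: 0.0258
gripper_force: 30.0
```

Emit:
{"fn": "tcp_steps", "kwargs": {
  "segments": [
    [[0,0.0133,0.034,0,0],[0,0.0133,0.034,0,0],[0,0.0133,0.034,0,0],[0,0.0133,0.034,0,0],[0,0.0133,0.034,0,0],[0,0.0133,0.034,0,0],[0,0.0133,0.034,0,0],[0,0.0133,0.034,0,0],[0,0.0133,0.034,0,0],[0,0.0133,0.034,0,0],[0,0,0,0,0],[0,0,0,0,0]]
  ],
  "only": "pos|gap"
}}

```text
tool_pos: [0.4989, 0.1303, 0.1298]
finger_gap: 0.0255
```

```bash
python3 -c "from h import *;go(.501,.1285,.060,87);shape('top','otoscope_handle',.12)"
```

```text
t 7.35 tcp [0.4989 0.1303 0.1298] yaw 86.9 j6 -2.26 gap 0.0255 F 30.0 | turn -0.001 | before turn [-0.0022 -0.0017  0.0698] | after turn [-0.0022 -0.0017  0.0698]
otoscope_handle top conf 0.89 mean [ 0.751  -0.3075] rect [753.9, -309.3, 129.8, 23.0, -39.9] pca -39.9 px 426 154
otoscope_handle top conf 0.76 mean [ 0.5915 -0.2028] rect [595.6, -204.5, 128.0, 25.0, -16.5] pca -15.4 px 380 212
otoscope_handle top conf 0.64 mean [ 0.4555 -0.4253] rect [452.3, -424.6, 125.1, 29.1, -16.6] pca -15.8 px 470 278
```

Emit:
{"fn": "tcp_steps", "kwargs": {
  "segments": [
    [[0,-0.0022,-0.0017,0.03,0],[0,0,0,0.03,0],[0,0,0,0.02,0],[0,0,0,0,0],[0,0,0,0,0]]
  ],
  "only": "pos|gap|wrist"
}}

```text
tool_pos: [0.5017, 0.1269, 0.05]
wrist_force: [0.8, 0.3, -1.6]
finger_gap: 0.0257
```

```bash
python3 -c "from h import *;go(.501,.1285,.017,87);cv2.imwrite('pics/side3.png',cv2.resize(arm.get_image('side')[200:380,260:440,::-1],None,fx=3,fy=3,interpolation=2));shape('side','otoscope_handle',.045)
cv2.imwrite('pics/top3.png',cv2.resize(arm.get_image('top')[170:300,150:290,::-1],None,fx=4,fy=4,interpolation=2));shape('top','otoscope_handle',.05)"
```

```text
t 7.9 tcp [0.5017 0.1269 0.05  ] yaw 86.9 j6 -2.25 gap 0.0257 F 30.0 | turn -0.003 | before turn [0.0007 0.0016 0.033 ] | after turn [0.0007 0.0016 0.033 ]
otoscope_handle side conf 0.74 mean [ 0.7614 -0.2602] rect [763.3, -266.5, 153.5, 45.8, -45.1] pca -44.6 px 288 164
otoscope_handle side conf 0.68 mean [0.4786 0.1237] rect [504.8, 121.5, 145.5, 52.0, 1.2] pca -0.1 px 374 256
otoscope_handle side conf 0.49 mean [ 0.423  -0.3784] rect [421.5, -380.5, 59.8, 54.2, -88.5] pca -54.1 px 404 155
otoscope_handle top conf 0.96 mean [ 0.7736 -0.3222] rect [777.1, -324.1, 144.7, 28.1, -39.9] pca -40.0 px 426 154
otoscope_handle top conf 0.94 mean [ 0.4587 -0.4486] rect [455.0, -447.4, 136.1, 30.1, -15.5] pca -15.4 px 470 278
otoscope_handle top conf 0.44 mean [0.4676 0.1314] rect [504.2, 130.3, 141.0, 30.4, -1.7] pca -2.4 px 243 252
```

View pics/side3.png

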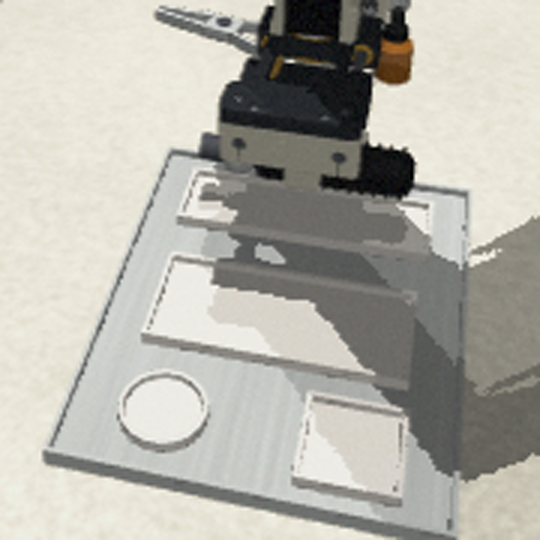

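The crop shows the handle held level along the narrow trough and just above it. I'll lower and release.

Emit:
{"fn": "tcp_steps", "kwargs": {
  "segments": [
    [[0,0.0025,0.0016,0.01,0],[0,0,0,0.01,0],[0,0,0,0.006,0],[0,0,0,0.003,0],[0,0,0,0.003,0],[0,0,0,0,0],[0,0,0,0,0]]
  ],
  "only": "pos|gap|wrist"
}}

```text
tool_pos: [0.4986, 0.1292, 0.0188]
wrist_force: [-7.4, -1.6, 15.4]
finger_gap: 0.0257
```

Emit:
{"fn": "tcp_steps", "kwargs": {
  "segments": [
    [[0.045,0,0,0,0],[0.045,0,0,0,0],[0.045,0,0,0,0],[0.045,0,0,0,0],[0.045,0,0,-0.01,0],[0.045,0,0,-0.02,0],[0.045,0,0,-0.04,0],[0.045,0,0,-0.04,0],[0.045,0.02,-0.04,0,0],[0.045,0.02,-0.04,0,0],[0.045,0.02,-0.04,0,0],[0.045,0,0,0,0]]
  ],
  "only": "t:|pos|gap|wrist"
}}

```text
t: 10.0
tool_pos: [0.4292, 0.0096, 0.1282]
wrist_force: [0.1, 0.9, 0.5]
finger_gap: 0.0453
```

```bash
python3 -c "from h import *;go(.594,-.098,.10,73.5);cv2.imwrite('pics/side4.png',cv2.resize(arm.get_image('side')[230:390,270:430,::-1],None,fx=3,fy=3,interpolation=2));shape('side','otoscope_handle',.025)
arm.get_image('top');shape('top','otoscope_handle',.025);shape('top','narrow_trough',.013);[shape(c,'nasal_speculum',.009) for c in('top','side')]"
```

```text
t 10.0 tcp [0.4292 0.0096 0.1282] yaw 86.8 j6 -2.11 gap 0.0453 F 0.0 | turn 0.232 | before turn [-0.1706 -0.0982  0.028 ] | after turn [-0.1886 -0.0563  0.028 ]
otoscope_handle side conf 0.79 mean [ 0.7767 -0.3023] rect [780.3, -307.4, 168.4, 49.9, -41.2] pca -44.8 px 287 163
otoscope_handle side conf 0.76 mean [0.494  0.1346] rect [501.0, 135.4, 138.4, 48.0, 0.3] pca -2.1 px 365 266
otoscope_handle side conf 0.62 mean [ 0.4959 -0.4412] rect [497.3, -442.8, 73.0, 52.3, -87.7] pca -69.2 px 381 151
otoscope_handle top conf 0.84 mean [ 0.4592 -0.4569] rect [456.5, -454.5, 137.4, 31.9, -16.9] pca -16.1 px 470 278
otoscope_handle top conf 0.59 mean [ 0.7852 -0.3292] rect [787.3, -330.2, 139.9, 28.3, -36.7] pca -39.1 px 427 153
narrow_trough top conf 0.61 mean [0.5684 0.1263] rect [567.2, 125.9, 53.5, 32.7, -84.6] pca -87.5 px 252 216
nasal_speculum top conf 0.80 mean [ 0.6139 -0.1025] rect [617.9, -104.2, 81.4, 24.5, -17.9] pca -16.4 px 339 208
nasal_speculum side conf 0.73 mean [ 0.5981 -0.0907] rect [593.9, -94.6, 129.6, 46.7, -23.4] pca -23.3 px 332 209
```

View pics/side4.png

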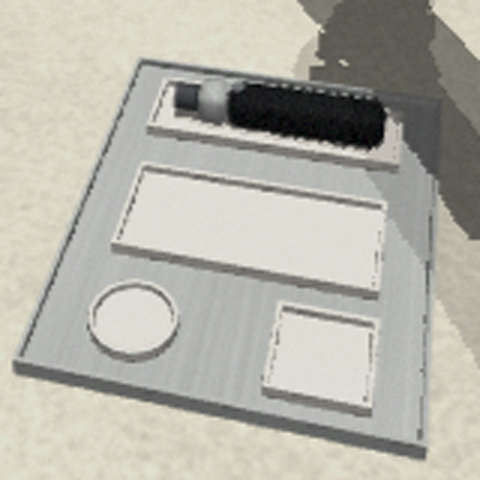

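The handle lies inside the narrow trough, at full-image pixels (328–398, 255–280), with floor visible at both ends. Next is the nasal speculum.

Emit:
{"fn": "tcp_steps", "kwargs": {
  "segments": [
    [[0.045,0,0,0,0.116],[0.045,0,0,0,0.116],[0.045,-0.0314,-0.0094,0,0],[0.045,-0.0314,-0.0094,0,0],[0.045,-0.0314,-0.0094,0,0],[0.045,-0.0314,-0.0094,0,0],[0.045,-0.0314,-0.0094,0,0],[0.045,-0.0314,-0.0094,0,0],[0.045,0,0,0.028,0],[0.045,0,0,0,0],[0.045,0,0,0,0]]
  ],
  "only": "pos|gap|wrist"
}}

```text
tool_pos: [0.5968, -0.0941, 0.099]
wrist_force: [0.2, 0.4, 1.3]
finger_gap: 0.045
```

```bash
python3 -c "from h import *;go(.594,-.098,.0035,73.5)"
```

```text
t 11.45 tcp [ 0.5968 -0.0941  0.099 ] yaw 73.7 j6 -2.02 gap 0.0450 F 0.0 | turn 0.003 | before turn [ 0.0013 -0.0044  0.0955] | after turn [ 0.0013 -0.0044  0.0955]
```

Emit:
{"fn": "tcp_steps", "kwargs": {
  "segments": [
    [[0.045,0.0013,-0.0044,0.03,0],[0.045,0,0,0.03,0],[0.045,0,0,0.015,0],[0.045,0,0,0.01,0],[0.045,0,0,0.006,0],[0.045,0,0,0.004,0],[0.045,0,0,0,0]]
  ],
  "only": "pos|gap|wrist"
}}

```text
tool_pos: [0.5953, -0.098, 0.0052]
wrist_force: [-0.4, -0.3, 0.2]
finger_gap: 0.0449
```

```bash
python3 -c "from h import *;go(.594,-.098,.0035,73.5);cv2.imwrite('pics/top5.png',cv2.resize(arm.get_image('top')[170:300,290:400,::-1],None,fx=4,fy=4,interpolation=2));cv2.imwrite('pics/side5.png',cv2.resize(arm.get_image('side')[150:260,270:430,::-1],None,fx=4,fy=4,interpolation=2))"
```

```text
t 12.15 tcp [ 0.5953 -0.098   0.0052] yaw 73.7 j6 -2.02 gap 0.0449 F 0.0 | turn 0.003 | before turn [ 0.0012 -0.0004  0.0017] | after turn [ 0.0012 -0.0004  0.0017]
```

View pics/side5.png

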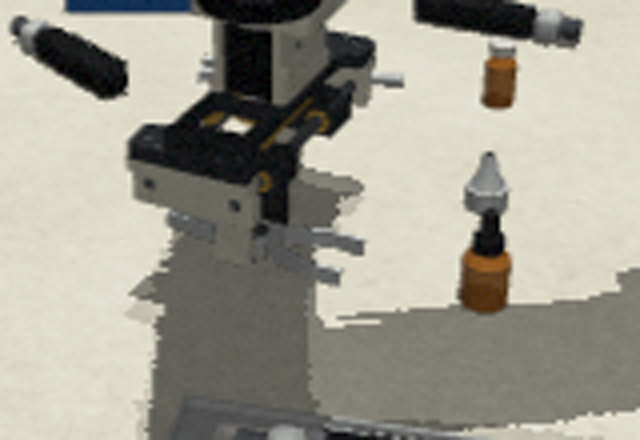

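The crop shows the fingers around the speculum's joint, with handle bars sticking out to the right at (360,240). I'll close and lift.

Emit:
{"fn": "tcp_steps", "kwargs": {
  "segments": [
    [[0.045,0.0012,0,0.0015,0],[0.0,0,0,0,0],[0.0,0,0,0,0],[0.0,0,0,0,0],[0.0,0,0,0,0],[0.0,0,0,0,0],[0,0,0,-0.01,0],[0,0,0,-0.02,0],[0,0,0,-0.03,0],[0,0,0,-0.03,0],[0,0,0,-0.03,0],[0,0,0,0,0]]
  ],
  "squeeze": 30,
  "only": "pos|gap|wrist|force"
}}

```text
tool_pos: [0.5966, -0.0979, 0.1286]
wrist_force: [-0.5, -0.2, -0.7]
finger_gap: 0.0236
gripper_force: 30.0
```

Emit:
{"fn": "tcp_steps", "kwargs": {
  "segments": [
    [[0,0,0,0,-0.12],[0,0,0,0,-0.11],[0,0,0,0,0]]
  ],
  "only": "pos|gap|force"
}}

```text
tool_pos: [0.5936, -0.0979, 0.1234]
wrist_force: [-0.2, 0.5, -1.1]
finger_gap: 0.0234
gripper_force: 30.0
```

```bash
python3 -c "from h import *;go(.505,.224,.124,87)"
```

```text
t 13.75 tcp [ 0.5936 -0.0979  0.1234] yaw 86.9 j6 -1.79 gap 0.0234 F 30.0 | turn -0.001 | before turn [ 0.1058  0.3166 -0.0005] | after turn [ 0.1053  0.3168 -0.0005]
```

Emit:
{"fn": "tcp_steps", "kwargs": {
  "segments": [
    [[0,0.0117,0.0352,0,0],[0,0.0117,0.0352,0,0],[0,0.0117,0.0352,0,0],[0,0.0117,0.0352,0,0],[0,0.0117,0.0352,0,0],[0,0.0117,0.0352,0,0],[0,0.0117,0.0352,0,0],[0,0.0117,0.0352,0,0],[0,0.0117,0.0352,0,0],[0,0,0,0.03,0],[0,0,0,0.03,0],[0,0,0,0,0]]
  ],
  "only": "pos|gap|force"
}}

```text
tool_pos: [0.5036, 0.2228, 0.0598]
wrist_force: [-0.8, -0.3, -1.4]
finger_gap: 0.0237
gripper_force: 30.0
```

```bash
python3 - <<'E'
from h import *
a=cv2.resize(arm.get_image('top')[170:300,150:290,::-1],None,fx=2.8,fy=2.8,interpolation=2)
b=cv2.resize(arm.get_image('side')[220:390,260:440,::-1],None,fx=2.2,fy=2.2,interpolation=2)
c=np.zeros((max(a.shape[0],b.shape[0]),a.shape[1]+b.shape[1],3),np.uint8);c[:a.shape[0],:a.shape[1]]=a;c[:b.shape[0],a.shape[1]:]=b
cv2.imwrite('pics/both6.png',c);go(.505,.224,.0155,87)
for k in('top','side'): shape(k,'nasal_speculum',.072)
for k in('top','side'): print([(x['location'],x['conf']) for x in arm.pinpoint(k,'nasal_speculum')])
E
```

```text
t 15.05 tcp [0.5062 0.224  0.0634] yaw 86.7 j6 -2.40 gap 0.0233 F 30.0 | turn -0.004 | before turn [ 0.0011 -0.      0.0479] | after turn [ 0.0011 -0.      0.0479]
nasal_speculum side conf 0.83 mean [0.458  0.2348] rect [456.5, 234.9, 54.2, 32.4, -88.3] pca 87.9 px 382 286
[]
[([0.4476, -0.3303, -0.0006], 0.47)]
```

View pics/both6.png

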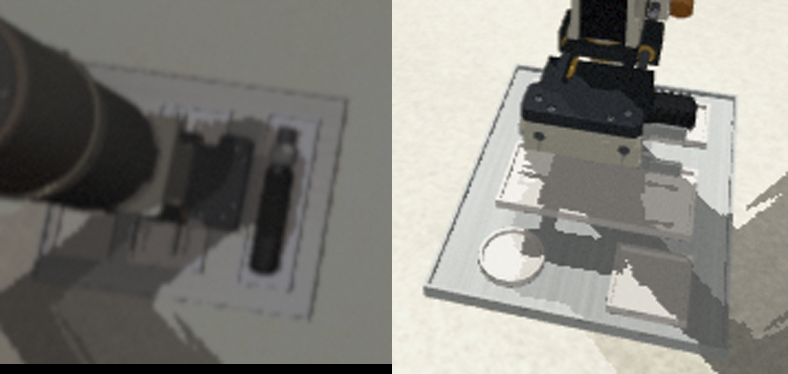

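Top half: the handle is inside the narrow trough, around (275,200) in the picture. Side half: the speculum's bars show at (670,185), below the gripper and over the wide trough. I'll lower and release.

Emit:
{"fn": "tcp_steps", "kwargs": {
  "segments": [
    [[0,0.001,0,0.02,0],[0,0,0,0.015,0],[0,0,0,0.005,0],[0,0,0,0.003,0],[0,0,0,0.002,0],[0,0,0,0,0],[0,0,0,0,0]]
  ],
  "only": "pos|gap|force"
}}

```text
tool_pos: [0.5055, 0.2246, 0.0188]
wrist_force: [-0.5, -0.4, -2.2]
finger_gap: 0.0235
gripper_force: 30.0
```

```bash
python3 -c "from h import *;go(.505,.224,.0155,87)"
```

```text
t 15.95 tcp [0.5055 0.2246 0.0188] yaw 86.8 j6 -2.40 gap 0.0235 F 30.0 | turn -0.003 | before turn [ 0.0005 -0.0006  0.0033] | after turn [ 0.0005 -0.0006  0.0033]
```

Emit:
{"fn": "tcp_steps", "kwargs": {
  "segments": [
    [[0,0,0,0.0015,0],[0,0,0,0.0015,0],[0,0,0,0,0],[0,0,0,0,0]]
  ],
  "only": "pos|gap|force"
}}

```text
tool_pos: [0.5052, 0.2243, 0.0152]
wrist_force: [0.5, -0.5, -0.7]
finger_gap: 0.0237
gripper_force: 30.0
```

Emit:
{"fn": "tcp_steps", "kwargs": {
  "segments": [
    [[0.036,0,0,0,0],[0.036,0,0,0,0],[0.036,0,0,0,0],[0.036,0,0,0,0],[0.036,0,0,-0.005,0],[0.036,0,0,-0.02,0],[0.045,0,0,-0.04,0],[0.045,0,0,-0.05,0],[0.045,0.02,-0.045,0,0],[0.045,0.02,-0.045,0,0],[0.045,0.02,-0.045,0,0],[0.045,0.0,-0.045,0,0]]
  ],
  "only": "pos|gap|force"
}}

```text
tool_pos: [0.4329, 0.0463, 0.1308]
wrist_force: [1.7, 0.5, 0.0]
finger_gap: 0.045
gripper_force: 0.0
```

```bash
python3 - <<'E'
from h import *
a=cv2.resize(arm.get_image('top')[170:300,150:290,::-1],None,fx=2.8,fy=2.8,interpolation=2)
b=cv2.resize(arm.get_image('side')[220:390,260:440,::-1],None,fx=2.2,fy=2.2,interpolation=2)
c=np.zeros((max(a.shape[0],b.shape[0]),a.shape[1]+b.shape[1],3),np.uint8);c[:a.shape[0],:a.shape[1]]=a;c[:b.shape[0],a.shape[1]:]=b
cv2.imwrite('pics/both7.png',c)
shape('side','nasal_speculum',.016);shape('top','otoscope_handle',.025);shape('top','vial',.045)
for k in('top','side'): print([(x['location'],x['conf']) for x in arm.pinpoint(k,'vial')])
go(.4505,-.3255,.10,87)
E
```

```text
nasal_speculum side conf 0.81 mean [0.5069 0.2269] rect [508.0, 227.6, 131.0, 53.0, -2.4] pca -4.0 px 353 303
otoscope_handle top conf 0.94 mean [ 0.7843 -0.3288] rect [785.7, -330.8, 146.2, 27.0, -39.7] pca -39.8 px 426 153
otoscope_handle top conf 0.59 mean [0.5597 0.2965] rect [560.1, 296.8, 51.6, 48.7, -84.6] pca 74.7 px 188 213
otoscope_handle top conf 0.56 mean [ 0.4587 -0.457 ] rect [455.7, -456.4, 140.8, 32.7, -14.5] pca -15.4 px 470 278
vial top conf 0.65 mean [ 0.449  -0.3209] rect [448.6, -322.2, 30.6, 22.4, -84.6] pca -77.5 px 419 277
[([0.4539, -0.3289, 0.0044], 0.57), ([0.5999, -0.3421, 0.0002], 0.5)]
[]
t 17.9 tcp [0.4358 0.0487 0.1305] yaw 86.9 j6 -2.19 gap 0.0449 F 0.0 | turn -0.002 | before turn [-0.0351 -0.3728  0.0304] | after turn [-0.0342 -0.3729  0.0304]
```

View pics/both7.png

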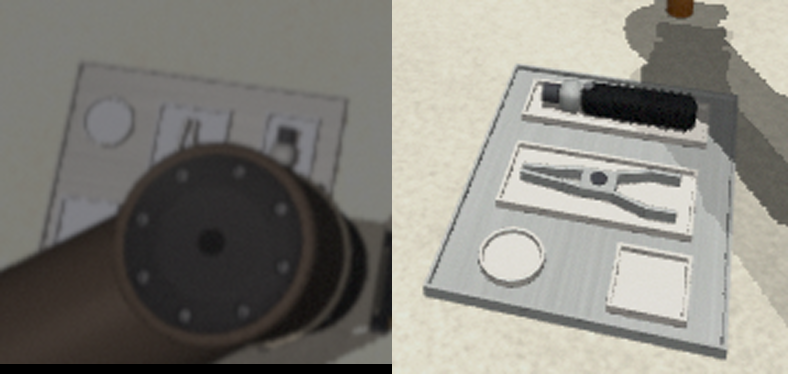

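Side half: the speculum lies flat inside the wide trough, around (600,185), and the handle inside the narrow one. Next is the vial, gripped with the fingers closing along tray x.

Emit:
{"fn": "tcp_steps", "kwargs": {
  "segments": [
    [[0.06,0,0,0,-0.142],[0.06,0,0,0,-0.142],[0.06,0,0,0,-0.142],[0.06,0,0,0,-0.142],[0.06,0,0,0,-0.142],[0.06,0,0,0,-0.142],[0.06,0,0,0,-0.142],[0.06,0,0,0,-0.142],[0.06,0,0,0,-0.142],[0.06,0,0,0,-0.142],[0.06,0,0,0,-0.142],[0.06,0,0,0,0]]
  ],
  "squeeze": 15,
  "only": "pos|gap"
}}

```text
tool_pos: [0.4356, 0.0489, 0.1301]
finger_gap: 0.06
```

```bash
python3 -c "from h import *;go(.4505,-.327,.13,176.9)"
```

```text
t 19.1 tcp [0.4356 0.0489 0.1301] yaw 176.5 j6 -0.63 gap 0.0600 F 0.0 | turn -0.006 | before turn [ 3.744e-01 -3.750e-02  2.000e-04] | after turn [ 3.746e-01 -3.520e-02  2.000e-04]
```

Emit:
{"fn": "tcp_steps", "kwargs": {
  "segments": [
    [[0.06,0.0375,-0.0037,0,0],[0.06,0.0375,-0.0037,0,0],[0.06,0.0375,-0.0037,0,0],[0.06,0.0375,-0.0037,0,0],[0.06,0.0375,-0.0037,0,0],[0.06,0.0375,-0.0037,0,0],[0.06,0.0375,-0.0037,0,0],[0.06,0.0375,-0.0037,0,0],[0.06,0.0375,-0.0037,0,0],[0.06,0.0375,-0.0037,0,0],[0.06,0,0,0,0],[0.06,0,0,0,0]]
  ],
  "only": "pos|gap"
}}

```text
tool_pos: [0.4482, -0.3289, 0.1295]
finger_gap: 0.0602
```

```bash
python3 -c "
from h import *
go(.4505,-.327,.008,176.9)
for k in('top','side'):
  arm.get_image(k);shape(k,'vial',.03);print([(x['location'],x['conf']) for x in arm.pinpoint(k,'vial')])
"
```

```text
t 20.3 tcp [ 0.4482 -0.3289  0.1295] yaw 176.1 j6 0.21 gap 0.0602 F 0.0 | turn -0.015 | before turn [-0.002  -0.0023  0.1215] | after turn [-0.002  -0.0023  0.1215]
vial top conf 0.66 mean [0.5032 0.2178] rect [503.5, 218.2, 156.0, 74.3, -2.5] pca -2.7 px 214 236
[([0.454, -0.3249, 0.0037], 0.61)]
[([0.4486, -0.3325, -0.0024], 0.4)]
```

Emit:
{"fn": "tcp_steps", "kwargs": {
  "segments": [
    [[0.06,-0.002,-0.0023,0.03,-0.015],[0.06,0,0,0.03,0],[0.06,0,0,0.02,0],[0.06,0,0,0.02,0],[0.06,0,0,0.01,0],[0.06,0,0,0.01,0],[0.06,0,0,0,0]]
  ],
  "only": "pos|gap|wrist"
}}

```text
tool_pos: [0.4504, -0.3265, 0.0095]
wrist_force: [0.1, 0.3, -1.1]
finger_gap: 0.06
```

```bash
python3 -c "from h import *;go(.4505,-.327,.008,176.9);cv2.imwrite('pics/side8.png',cv2.resize(arm.get_image('side')[110:210,330:450,::-1],None,fx=4,fy=4,interpolation=2))"
```

```text
t 21.3 tcp [ 0.4504 -0.3265  0.0095] yaw 177.2 j6 0.23 gap 0.0600 F 0.0 | turn 0.005 | before turn [ 0.0005 -0.0002  0.0015] | after turn [ 0.0005 -0.0002  0.0015]
```

View pics/side8.png

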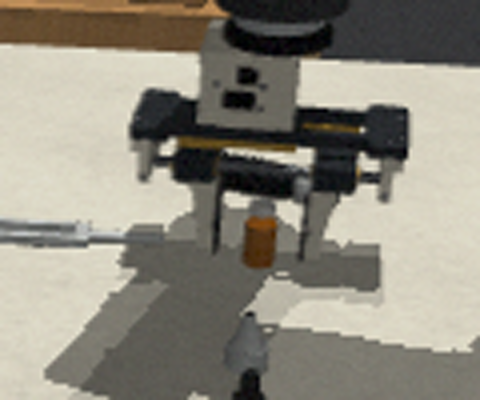

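The vial stands centred between the fingers at crop (260,240). The fingertips are slim. I'll close and lift.

Emit:
{"fn": "tcp_steps", "kwargs": {
  "segments": [
    [[0.01,0,0,0.001,0],[0.0,0,0,0,0],[0.0,0,0,0,0],[0.0,0,0,0,0],[0.0,0,0,0,0],[0.0,0,0,0,0],[0,0,0,-0.01,0],[0,0,0,-0.02,0],[0,0,0,-0.03,0],[0,0,0,-0.03,0],[0,0,0,-0.04,0],[0,0,0,0,0]]
  ],
  "squeeze": 20,
  "only": "pos|gap|wrist|force"
}}

```text
tool_pos: [0.4538, -0.3283, 0.1456]
wrist_force: [0.6, 0.2, -0.6]
finger_gap: 0.0234
gripper_force: 20.0
```

```bash
python3 -c "from h import *;go(.561,.304,.13,177)"
```

```text
t 22.55 tcp [ 0.4538 -0.3283  0.1456] yaw 177.3 j6 0.23 gap 0.0234 F 20.0 | turn 0.005 | before turn [-0.6368 -0.0767  0.0139] | after turn [-0.6371 -0.0738  0.0139]
```

Emit:
{"fn": "tcp_steps", "kwargs": {
  "segments": [
    [[0,-0.0398,-0.0048,0,0],[0,-0.0398,-0.0048,0,0],[0,-0.0398,-0.0048,0,0],[0,-0.0398,-0.0048,0,0],[0,-0.0398,-0.0048,0,0],[0,-0.0398,-0.0048,0,0],[0,-0.0398,-0.0048,0,0],[0,-0.0398,-0.0048,0,0]]
  ],
  "only": "pos|gap"
}}

```text
tool_pos: [0.5046, -0.009, 0.1398]
finger_gap: 0.0234
```

Emit:
{"fn": "tcp_steps", "kwargs": {
  "segments": [
    [[0,-0.0398,-0.0048,0,0],[0,-0.0398,-0.0048,0,0],[0,-0.0398,-0.0048,0,0],[0,-0.0398,-0.0048,0,0],[0,-0.0398,-0.0048,0,0],[0,-0.0398,-0.0048,0,0],[0,-0.0398,-0.0048,0,0],[0,-0.0398,-0.0048,0,0],[0,0,0,0.03,0],[0,0,0,0.03,0],[0,0,0,0,0],[0,0,0,0,0]]
  ],
  "only": "pos|gap"
}}

```text
tool_pos: [0.5587, 0.3052, 0.0796]
finger_gap: 0.023
```

```bash
python3 -c "from h import *;go(.561,.304,.017,177);shape('side','round_well',.013)
cv2.imwrite('pics/side9.png',cv2.resize(arm.get_image('side')[220:390,260:440,::-1],None,fx=3,fy=3,interpolation=2))"
```

```text
t 24.55 tcp [0.5587 0.3052 0.0796] yaw 177.2 j6 -0.86 gap 0.0230 F 20.0 | turn 0.004 | before turn [ 0.001  -0.0024  0.0626] | after turn [ 0.001  -0.0024  0.0626]
round_well side conf 0.93 mean [0.5612 0.3073] rect [561.3, 306.8, 54.0, 45.9, -76.0] pca -64.8 px 313 336
```

View pics/side9.png

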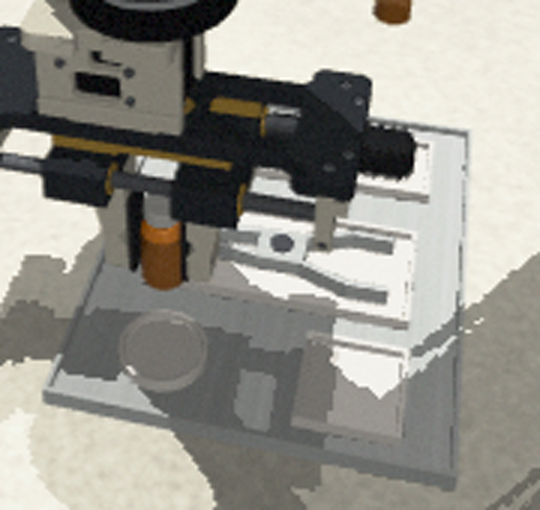

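The vial hangs upright in the fingers behind the round well, whose centre is at crop (163,352). I'll lower it in.

Emit:
{"fn": "tcp_steps", "kwargs": {
  "segments": [
    [[0,0.0005,-0.0024,0.02,0],[0,0,0,0.02,0],[0,0,0,0.01,0],[0,0,0,0.005,0],[0,0,0,0.003,0],[0,0,0,0.002,0],[0,0,0,0,0],[0,0,0,0,0]]
  ],
  "only": "pos|gap|wrist"
}}

```text
tool_pos: [0.5613, 0.3051, 0.0198]
wrist_force: [0.7, 0.8, -1.1]
finger_gap: 0.0235
```

```bash
python3 -c "from h import *;go(.561,.3045,.018,177)"
```

```text
t 25.45 tcp [0.5613 0.3051 0.0198] yaw 177.2 j6 -0.85 gap 0.0235 F 20.0 | turn 0.004 | before turn [0.0006 0.0002 0.0018] | after turn [0.0006 0.0002 0.0018]
```

Emit:
{"fn": "tcp_steps", "kwargs": {
  "segments": [
    [[0,0,0,0.0015,0],[0,0,0,0,0],[0,0,0,0,0]]
  ],
  "only": "pos|gap|wrist"
}}

```text
tool_pos: [0.5613, 0.3052, 0.0184]
wrist_force: [-0.4, -1.2, 4.9]
finger_gap: 0.0233
```

Emit:
{"fn": "tcp_steps", "kwargs": {
  "segments": [
    [[0.04,0,0,0,0],[0.04,0,0,0,0],[0.04,0,0,0,0],[0.05,0,0,0,0],[0.05,0,0,-0.01,0],[0.05,0,0,-0.02,0],[0.05,0,0,-0.04,0],[0.05,0,0,-0.04,0],[0.06,0,0,-0.03,0],[0.06,0.03,0.005,0,0],[0.06,0.035,0.005,0,0],[0.06,0.035,0.005,0,0]]
  ],
  "only": "pos|gap|wrist"
}}

```text
tool_pos: [0.5408, 0.2049, 0.1588]
wrist_force: [0.3, -0.3, 0.8]
finger_gap: 0.0597
```

```bash
python3 -c "from h import *;go(.452,-.171,.15,177)
for k in('top','side'):
  arm.get_image(k);print([(x['location'],x['conf']) for x in arm.pinpoint(k,'ear_speculum')])
"
```

```text
t 26.95 tcp [0.5408 0.2049 0.1588] yaw 177.2 j6 -0.75 gap 0.0597 F 0.0 | turn 0.004 | before turn [0.3797 0.0706 0.0084] | after turn [0.38   0.069  0.0084]
[([0.4521, -0.174, -0.0014], 0.61)]
[]
```

Emit:
{"fn": "tcp_steps", "kwargs": {
  "segments": [
    [[0.06,0.038,0.007,0,0],[0.06,0.038,0.007,0,0],[0.06,0.038,0.007,0,0],[0.06,0.038,0.007,0,0],[0.06,0.038,0.007,0,0],[0.06,0.038,0.007,0,0],[0.06,0.038,0.007,0,0],[0.06,0.038,0.007,0,0],[0.06,0.038,0.007,0,0],[0.06,0.038,0.007,0,0],[0.06,0,0,0.03,0],[0.06,0,0,0,0]]
  ],
  "only": "pos|gap"
}}

```text
tool_pos: [0.4509, -0.1707, 0.1254]
finger_gap: 0.0597
```

```bash
python3 -c "from h import *;go(.4515,-.1715,.005,177)
cv2.imwrite('pics/side10.png',cv2.resize(arm.get_image('side')[150:390,260:440,::-1],None,fx=2.5,fy=2.5,interpolation=2))"
```

```text
t 28.35 tcp [ 0.4509 -0.1707  0.1254] yaw 177.1 j6 -0.10 gap 0.0597 F 0.0 | turn 0.001 | before turn [ 0.0008 -0.0012  0.1204] | after turn [ 0.0008 -0.0012  0.1204]
```

View pics/side10.png

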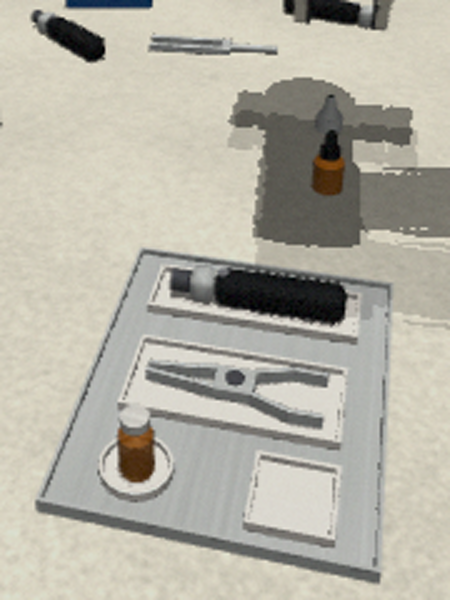

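The vial stands in the round well at crop (136,445), and the handle and speculum are in place. I'll descend on the ear speculum.

Emit:
{"fn": "tcp_steps", "kwargs": {
  "segments": [
    [[0.06,0.0008,-0.0012,0.03,0],[0.06,0,0,0.03,0],[0.06,0,0,0.02,0],[0.06,0,0,0.02,0],[0.06,0,0,0.01,0],[0.06,0,0,0.008,0],[0.06,0,0,0.002,0],[0.06,0,0,0,0]]
  ],
  "only": "pos|gap|wrist"
}}

```text
tool_pos: [0.4543, -0.1711, 0.0082]
wrist_force: [0.0, 0.5, -0.2]
finger_gap: 0.0599
```

```bash
python3 -c "from h import *;go(.4515,-.1715,.005,177);cv2.imwrite('pics/side11.png',cv2.resize(arm.get_image('side')[130:240,330:450,::-1],None,fx=4,fy=4,interpolation=2))"
```

```text
t 29.2 tcp [ 0.4543 -0.1711  0.0082] yaw 177.2 j6 -0.09 gap 0.0599 F 0.0 | turn 0.004 | before turn [0.0006 0.0028 0.0032] | after turn [0.0006 0.0028 0.0032]
```

View pics/side11.png

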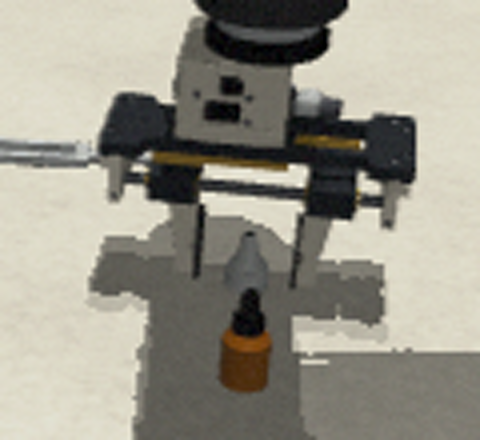

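The fingers straddle the ear speculum at crop (247,260), and the dropper is clear in front. I'll close and lift.

Emit:
{"fn": "tcp_steps", "kwargs": {
  "segments": [
    [[0.06,0,0,0.003,0],[0.06,0,0,0,0],[0.0,0,0,0,0],[0.0,0,0,0,0],[0.0,0,0,0,0],[0.0,0,0,0,0],[0.0,0,0,0,0],[0,0,0,0,0]]
  ],
  "squeeze": 25,
  "only": "pos|gap|wrist|force"
}}

```text
tool_pos: [0.4537, -0.1713, 0.0048]
wrist_force: [-0.4, -0.4, 0.3]
finger_gap: 0.0279
gripper_force: 25.0
```

Emit:
{"fn": "tcp_steps", "kwargs": {
  "segments": [
    [[0,0,0,-0.01,0],[0,0,0,-0.02,0],[0,0,0,-0.03,0],[0,0,0,-0.04,0],[0,0,0,-0.04,0],[0,0,0,0,0],[0,0,0,0,0]]
  ],
  "only": "pos|gap|wrist|force"
}}

```text
tool_pos: [0.4542, -0.1712, 0.1463]
wrist_force: [-1.2, 0.1, -0.8]
finger_gap: 0.0279
gripper_force: 25.0
```

Emit:
{"fn": "tcp_steps", "kwargs": {
  "segments": [
    [[0,0,0,0,0.143],[0,0,0,0,0.143],[0,0,0,0,0.143],[0,0,0,0,0.143],[0,0,0,0,0.143],[0,0,0,0,0.143],[0,0,0,0,0.143],[0,0,0,0,0.143],[0,0,0,0,0.143],[0,0,0,0,0.143],[0,0,0,0,0.143],[0,0,0,0,0]]
  ],
  "only": "pos|gap"
}}

```text
tool_pos: [0.4528, -0.1712, 0.1436]
finger_gap: 0.0284
```

```bash
python3 -c "from h import *;go(.458,.3055,.14,87)"
```

```text
t 31.95 tcp [ 0.4528 -0.1712  0.1436] yaw 86.9 j6 -1.67 gap 0.0284 F 25.0 | turn -0.001 | before turn [0.0203 0.4763 0.0037] | after turn [0.0197 0.4764 0.0037]
```

Emit:
{"fn": "tcp_steps", "kwargs": {
  "segments": [
    [[0,0.0017,0.0397,0,0],[0,0.0017,0.0397,0,0],[0,0.0017,0.0397,0,0],[0,0.0017,0.0397,0,0],[0,0.0017,0.0397,0,0],[0,0.0017,0.0397,0,0],[0,0.0017,0.0397,0,0],[0,0.0017,0.0397,0,0],[0,0.0017,0.0397,0,0],[0,0.0017,0.0397,0,0],[0,0.0017,0.0397,0,0],[0,0.0017,0.0397,0,0]]
  ],
  "only": "pos|gap"
}}

```text
tool_pos: [0.4571, 0.3068, 0.144]
finger_gap: 0.0283
```

Emit:
{"fn": "tcp_steps", "kwargs": {
  "segments": [
    [[0,0,0,0.03,0],[0,0,0,0.03,0],[0,0,0,0,0],[0,0,0,0,0]]
  ],
  "only": "pos|gap"
}}

```text
tool_pos: [0.4576, 0.305, 0.0845]
finger_gap: 0.0279
```

```bash
python3 -c "from h import *;go(.458,.3055,.0155,87)"
```

```text
t 33.55 tcp [0.4576 0.305  0.0845] yaw 87.2 j6 -2.56 gap 0.0279 F 25.0 | turn 0.004 | before turn [-0.0005  0.0007  0.0689] | after turn [-0.0005  0.0007  0.0689]
```

Emit:
{"fn": "tcp_steps", "kwargs": {
  "segments": [
    [[0,0,0,0.03,0],[0,0,0,0.02,0],[0,0,0,0.01,0],[0,0,0,0.004,0],[0,0,0,0.003,0],[0,0,0,0,0],[0,0,0,0,0]]
  ],
  "only": "pos|gap|wrist"
}}

```text
tool_pos: [0.4582, 0.306, 0.0186]
wrist_force: [-0.5, 0.2, -0.1]
finger_gap: 0.0274
```

```bash
python3 -c "from h import *;go(.458,.3055,.0155,87);cv2.imwrite('pics/side12.png',cv2.resize(arm.get_image('side')[220:390,260:440,::-1],None,fx=3,fy=3,interpolation=2))"
```

```text
t 34.25 tcp [0.4582 0.306  0.0186] yaw 87.1 j6 -2.57 gap 0.0274 F 25.0 | turn 0.001 | before turn [ 0.0001 -0.0005  0.0031] | after turn [ 0.0001 -0.0005  0.0031]
```

View pics/side12.png

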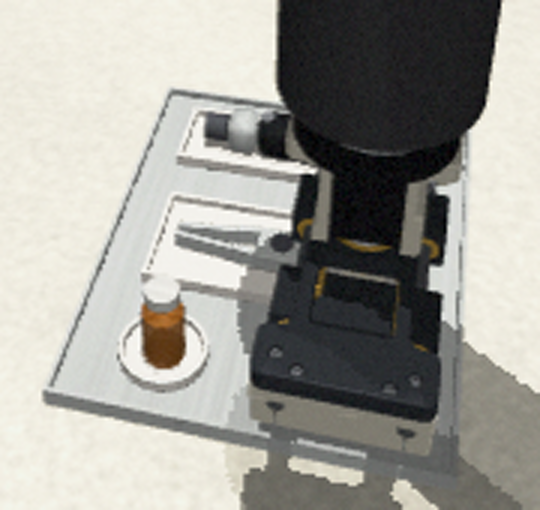

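The vial is clear of the gripper, and the gripper hides the square well from view. The pose is over the well centre, so I'll lower the last 3 mm and release.

Emit:
{"fn": "tcp_steps", "kwargs": {
  "segments": [
    [[0,0,0,0.002,0],[0,0,0,0.0012,0],[0,0,0,0,0],[0,0,0,0,0]]
  ],
  "only": "pos|gap|wrist"
}}

```text
tool_pos: [0.4577, 0.3055, 0.0145]
wrist_force: [0.7, -0.1, 0.3]
finger_gap: 0.0276
```

Emit:
{"fn": "tcp_steps", "kwargs": {
  "segments": [
    [[0.04,0,0,0,0],[0.04,0,0,0,0],[0.04,0,0,0,0],[0.04,0,0,0,0],[0.04,0,0,-0.008,0],[0.045,0,0,-0.02,0],[0.045,0,0,-0.04,0],[0.05,0,0,-0.04,0],[0.05,0,0,-0.04,0],[0.05,0,-0.04,0,0],[0.05,0,-0.045,0,0],[0.05,0,-0.045,0,0]]
  ],
  "only": "pos|gap|wrist"
}}

```text
tool_pos: [0.4508, 0.1746, 0.1635]
wrist_force: [0.4, 0.4, -0.2]
finger_gap: 0.05
```

Emit:
{"fn": "tcp_steps", "kwargs": {
  "segments": [
    [[0.05,0,-0.045,0,0],[0.05,0,-0.045,0,0],[0.05,0,-0.045,0,0],[0.05,0,-0.045,0,0],[0.05,0,-0.045,0,0],[0.05,0,-0.045,0,0],[0.05,0,0,0,0],[0.05,0,0,0,0]]
  ],
  "only": "t:|pos|gap|wrist"
}}

```text
t: 36.7
tool_pos: [0.437, -0.0951, 0.163]
wrist_force: [-0.4, -0.4, -1.0]
finger_gap: 0.0501
```

```bash
python3 - <<'E'
from h import *
a=cv2.resize(arm.get_image('top')[170:300,150:290,::-1],None,fx=2.8,fy=2.8,interpolation=2)
b=cv2.resize(arm.get_image('side')[220:390,260:440,::-1],None,fx=2.2,fy=2.2,interpolation=2)
c=np.zeros((max(a.shape[0],b.shape[0]),a.shape[1]+b.shape[1],3),np.uint8);c[:a.shape[0],:a.shape[1]]=a;c[:b.shape[0],a.shape[1]:]=b
cv2.imwrite('pics/both13.png',c)
E
```

```text
(no output)
```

View pics/both13.png

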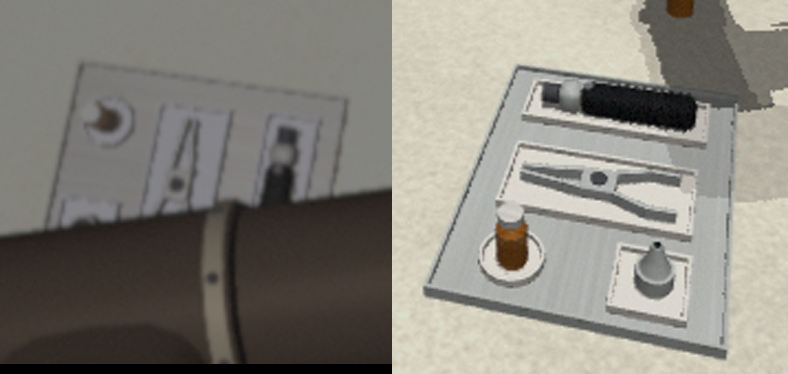

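All four pieces sit in their wells: handle at (620,103), speculum at (600,185), vial upright at (512,240), and ear speculum on its collar at (655,270). The arm is clear, so I'm handing in.

```bash
python3 -c "from rig import arm;print(arm.sign_off())"
```

```text
the job is handed in; nothing more can be done
None
```

I placed all four instruments in their wells in the order asked and handed the job in at about 37 s; the last pictures show each one seated, I never moved the tuning fork or dropper bottle, and the hand-in returned no verdict.

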